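# Coil bobbin into the bonding jig's corner

## Robot

A 6-joint arm with a two-finger parallel gripper is mounted at the origin on the work surface. World frame = base frame: x ahead of the robot, y to its left, z up, the work surface at z = 0. Lengths are in m, angles in degrees, forces in N, time in s.
With the tool pointing down it reaches from about 0.325 to 0.85 m from the base axis. Payload 15.5 kg.
Tool frame: the origin (TCP) lies at the very end of the fingers, on their centre line; the grasp point (between the pads) lies arm.grip_depth behind it (arm.grip_depth is the distance from the TCP to the grasp point, in m); z points along the fingers, y is the line along which they close (so a half turn about z gives the same grasp; the last joint's range is limited). The gripper opens to 91 mm and grips with 3 to 60 N. Pads are 32 mm wide; open, the fingers measure 118 mm over their backs; the gripper's body (76 mm by 178 mm) begins 60 mm behind the grasp point.
Start: joints at [64.601, 28.281, 77.091, -0, 74.628, -5.472], TCP at [0.213, 0.588, 0.214] pointing down, gripper open.
Joint ranges: [-166.48, 166.48], [-47.26, 123.95], [12.59, 153.08], [-70.14, 250.14], [6.76, 159.57], [-176.63, 176.63]. Speed limits (degrees/s): [108.29, 108.29, 147.25, 172.46, 172.46, 172.46].

## Interface

Orientations are given as a 3x3 rotation matrix whose columns are the frame's x, y, z axes.
In Python, from rig import arm gives the robot as it stands. Calls block until the motion is done:
- arm.move_to(position, orientation): joint-space move of the TCP to a pose.
- arm.move_l(position, orientation=None, feed=0.15): straight line of the TCP; orientation=None keeps the orientation; feed is the mean speed in m/s.
- arm.move_joints(angles): joint-space move.
- arm.grip(opening): finger opening in m; the grip force is fixed at half the most; returns when the fingers have stopped.
- arm.sleep(seconds).
- arm.solve_ik(position, orientation): joint angles nearest the present ones, or None.
- arm.snapshot(name): name is "scene" or "side" or "wrist"; returns the picture (400x640x3 uint8, red, green, blue); there is no depth.
- arm.get_calibration(name): a dict with "intrinsics" (3x3 intrinsics, pixels), "cam_to_world" (4x4, takes a point from camera to world coordinates). Camera axes: x right, y down, z forward; pixel columns grow to the right and rows downward; lengths in m; the calibration is good to about 2 mm. A picture is of the moment at which its call begins: read the wrist's pose just before it. get_calibration takes no time and is no camera call; for the wrist camera it gives the pose at the moment of the call.
A pose or a line that the arm cannot do raises arm.Unreachable and nothing moves.
- arm.sign_off(): hands the job in; it is judged then, once.
Readings, each from a call of its own:
- arm.current_t(): time.
- arm.current_joint_positions(): joint angles.
- arm.current_dq(): joint speeds.
- arm.current_tau(): joint torques, N m.
- arm.current_ee_pos(): TCP position.
- arm.current_tool_rot(): TCP orientation.
- arm.current_force(): force on the tool from outside, world axes, zero at the start.
- arm.current_torque(): the same for the moment, N m.
- arm.current_width(): finger opening in m.
- arm.current_grasp_force(): force on a finger pad.
Only numpy, scipy, OpenCV 4.12 (cv2) and the standard library are available. Lean on these libraries where they do the work, as an engineer would, in place of code of your own. Each camera call takes 0.05 s, during which the arm holds its last target. There are 200 camera calls.

## Task

Slide the copper-wound bobbin up off its spindle and stand it upright on the bed of the blue-railed aluminium jig. Push it fully home into the corner so that it is flush against both blue rails at once, and finish while still holding it pressed firmly against both, as you would while a bond sets. Leave the green bobbin and the other things where they are.

Things in the scene. Friction and masses are not known exactly. Their poses are not given: they have to be found in the camera images.
- copper_bobbin_mid (a point): Centre (half-way up) of the loose copper-wound bobbin: two white square flanges 50 x 50 mm, each 8 mm thick, joined by a hub with a copper winding 44 mm in diameter and a flat copper-coloured square label on top; 40 mm high in all, about 0.12 kg. Its x and y axes are square to the flange sides, z is up. A 20 mm bore runs through it from top to bottom; at the start it stands on the foot of its spindle with the post through the bore, turned by any yaw.
- copper_bobbin: The same bobbin; this origin is the centre of its underside.
- green_bobbin_mid (a point): Centre of the bystander bobbin, of the same shape and size but wound in green with a green square label on top, on an identical spindle; to be left alone.
- copper_spindle_tip (a point): Tip of the fixed upright post that carries the copper bobbin: post 14 mm in diameter, tip 67 mm above the table, on a round steel foot 76 mm in diameter and 12 mm thick. The bobbin's underside is at 12 mm at the start and must be lifted straight up past the tip.
- jig: Fixed assembly jig: an aluminium bed plate 140 x 140 x 12 mm; origin at the centre of its underside, z up. Blue rails stand on its +x and +y edges; the other two sides are open. The jig stands anywhere among the three places (two spindles, one jig) in a row, turned by up to 0.4 rad.
- jig_corner (a point): The jig's inside corner: where the inner faces of the two rails would meet, at the top of the bed (58, 58, 12 mm in the jig's frame); axes as the jig's. The seated bobbin has its centre 25 mm from each rail face, at (-25, -25, 20) mm from this point.
- stop_x: Blue rail on the jig's +x edge (its frame coincides with the jig's): rigid, 10 mm high above the bed, 12 mm thick, inner face at x = 58 mm, running along y from -70 to 48 mm.
- stop_y: Blue rail on the jig's +y edge (its frame coincides with the jig's): rigid, 10 mm high above the bed, 12 mm thick, inner face at y = 58 mm, running along x from -70 to 48 mm.
- jar_mid (a point): Centre of an amber jar with a blue cap, 52 mm in diameter, 70 mm high: leave alone.
- tape_mid (a point): Centre of a black ring (tape roll core) 68 mm in diameter, 22 mm high: leave alone.
- scraper_mid (a point): Centre of a yellow scraper 70 x 50 x 12 mm lying flat: leave alone.
Things that resemble listed ones, but are neither listed nor needed, are in the scene too. What is meant by the jig is not yellow, and is the smaller of those in its own colour.

How it is judged (in metres and radians):
On the way:
1. the copper bobbin has been slid up clear of its spindle's tip (z of copper_bobbin in the frame of copper_spindle_tip above 0.003 m), for 0.1 s.
At the end, for the whole second after the job is handed in: The robot still holds the copper bobbin pressed into the corner: more than 1.5 N on each of the two rails, its centre within 3 mm of home against each rail, standing on the bed (within 3 mm in height), upright and square to the jig within 0.07 rad (4 degrees), at rest (contact force between copper_bobbin and stop_x above 1.5 N and contact force between copper_bobbin and stop_y above 1.5 N and contact force between any of the fingers, the arm and copper_bobbin above 1 N and x of copper_bobbin_mid in the frame of jig_corner between -0.028 and -0.02 m and y of copper_bobbin_mid in the frame of jig_corner between -0.028 and -0.02 m and z of copper_bobbin_mid in the frame of jig_corner between 0.016 and 0.023 m and angle between copper_bobbin_mid's own z axis and vertical below 0.07 rad and (angle between the x axis of copper_bobbin and the x axis of jig, either way round below 0.07 rad or angle between the x axis of copper_bobbin and the y axis of jig, either way round below 0.07 rad) and linear speed of copper_bobbin below 0.02 m/s); the arm keeps its last pose, push and grip.
It fails at once if the green bobbin was disturbed (moved more than 15 mm) (distance of green_bobbin_mid from where it was at the start of the episode above 0.015 m).
It fails at once if the jar was disturbed (moved more than 15 mm) (distance of jar_mid from where it was at the start of the episode above 0.015 m).
It fails at once if the black ring was disturbed (moved more than 15 mm) (distance of tape_mid from where it was at the start of the episode above 0.015 m).
It fails at once if the yellow scraper was disturbed (moved more than 15 mm) (distance of scraper_mid from where it was at the start of the episode above 0.015 m).
It also fails if it takes over 58 s, if anything falls off the work surface, if the arm or the gripper's body presses on something with over 40 N, if the wrist force passes 120 N, or if a joint passes its speed limit or range.

## Working session

There is one attempt and no reset: what is moved stays moved. The work goes in short steps, each a Python script; the robot and the scene stay as the last script left them, time stands still between calls to the robot, and variables do not carry over. Pictures are saved under pics/ and viewed, at most 10 in all, crops included, and the job is handed in when it is done.

```bash
mkdir -p pics; ls; python3 - <<'E'
from rig import arm
import cv2
for n in ("scene","side","wrist"):
    im=arm.snapshot(n); cv2.imwrite(f"pics/{n}0.png",im[:,:,::-1])
    c=arm.get_calibration(n); print(n,c["intrinsics"].round(1).tolist(),c["cam_to_world"].round(3).tolist())
print(arm.grip_depth,arm.current_t(),arm.current_tool_rot().round(3).tolist())
E
```

```text
pics
scene [[398.3, 0.0, 320.0], [0.0, 398.3, 195.6], [0.0, 0.0, 1.0]] [[0.838, 0.472, -0.275, 0.838], [0.546, -0.714, 0.439, -0.381], [0.01, -0.518, -0.855, 1.07], [0.0, 0.0, 0.0, 1.0]]
side [[505.9, 0.0, 316.6], [0.0, 505.9, 205.7], [0.0, 0.0, 1.0]] [[0.779, -0.336, 0.529, -0.108], [-0.626, -0.396, 0.672, -0.669], [-0.016, -0.855, -0.519, 0.683], [0.0, 0.0, 0.0, 1.0]]
wrist [[320.1, 0.0, 319.0], [0.0, 320.1, 198.8], [0.0, 0.0, 1.0]] [[0.34, 0.915, 0.219, 0.151], [0.94, -0.33, -0.081, 0.61], [-0.002, 0.233, -0.972, 0.383], [0.0, 0.0, 0.0, 1.0]]
0.0188 0.15 [[-0.94, 0.341, -0.0], [0.341, 0.94, -0.001], [0.0, -0.001, -1.0]]
```

View pics/scene0.png

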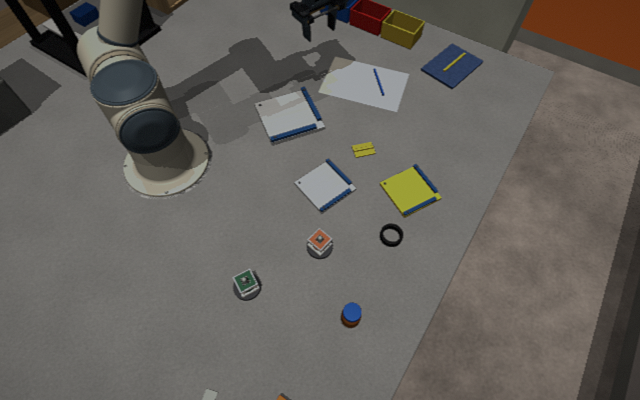

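View pics/wrist0.png

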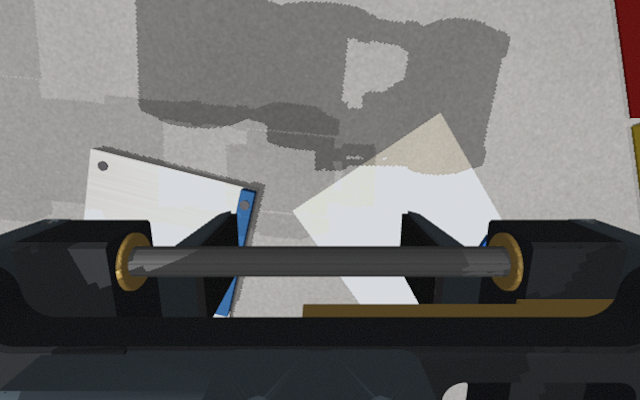

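The small white jig is the one in row with the bobbins, at about (325,185), with its rail corner near (352,188). The copper bobbin is at (320,240), green at (246,281), and the large white jig at (290,115) is a decoy. I'll turn these into rough positions and then look from near.

```bash
cat > h.py <<'E'
import numpy as np, cv2
from rig import arm
def cast(cal,uv,z):
    K,T=cal["intrinsics"],cal["cam_to_world"]
    d=(np.c_[np.atleast_2d(uv),np.ones(len(np.atleast_2d(uv)))]@np.linalg.inv(K).T)@T[:3,:3].T
    return T[:3,3]+d*((z-T[2,3])/d[:,2])[:,None]
def down(yaw):  # tool x axis at yaw (rad) in world, z down
    c,s=np.cos(yaw),np.sin(yaw)
    return np.array([[c,s,0],[s,-c,0],[0,0,-1.]])
def look(p,yaw,name,tz=0.16):
    "stand so that p is below the wrist camera"
    R=down(yaw); arm.move_to([p[0]-.066*np.cos(yaw),p[1]-.066*np.sin(yaw),tz],R); arm.sleep(.3)
    cal=arm.get_calibration("wrist"); im=arm.snapshot("wrist"); cv2.imwrite(f"pics/{name}.png",im[:,:,::-1]); np.savez(f"pics/{name}.npz",**cal)
    return im,cal
E
python3 - <<'E'
from h import *
s=arm.get_calibration("scene")
print("copper,green",cast(s,[[320,239],[246,280]],.052).round(3).tolist())
print("jig",cast(s,[[295,185],[328,161],[354,188],[321,211]],.012).round(3).tolist())
print("jar,ring",cast(s,[[352,312],[391,234]],.05).round(3).tolist(), arm.current_joint_positions())
for p in ([.6,.1],[.6,.3],[.4,.3],[.7,.0]):
  print(p,[(y,None if (q:=arm.solve_ik([p[0],p[1],.16],down(np.radians(y)))) is None else np.round(q).tolist()) for y in (160,-20,70,-110)])
E
```

```text
copper,green [[0.588, 0.022, 0.052], [0.489, -0.185, 0.052]]
jig [[0.41, 0.151, 0.012], [0.447, 0.287, 0.012], [0.571, 0.244, 0.012], [0.529, 0.117, 0.012]]
jar,ring [[0.766, -0.103, 0.05], [0.747, 0.146, 0.05]] [ 6.46007590e+01  2.83060111e+01  7.71168063e+01  3.28151977e-04
  7.46300106e+01 -5.47207280e+00]
[0.6, 0.1] [(160, [4.0, 30.0, 83.0, -0.0, 67.0, -66.0]), (-20, [4.0, 30.0, 83.0, -0.0, 67.0, 114.0]), (70, [4.0, 30.0, 83.0, -0.0, 67.0, 24.0]), (-110, [4.0, 30.0, 83.0, -0.0, 67.0, -156.0])]
[0.6, 0.3] [(160, [21.0, 35.0, 74.0, -0.0, 72.0, -49.0]), (-20, [21.0, 35.0, 74.0, -0.0, 72.0, 131.0]), (70, [21.0, 35.0, 74.0, -0.0, 72.0, 41.0]), (-110, [21.0, 35.0, 74.0, -0.0, 72.0, -139.0])]
[0.4, 0.3] [(160, [30.0, 22.0, 98.0, -0.0, 60.0, -40.0]), (-20, [30.0, 22.0, 98.0, -0.0, 60.0, 140.0]), (70, [30.0, 22.0, 98.0, -0.0, 60.0, 50.0]), (-110, [30.0, 22.0, 98.0, -0.0, 60.0, -130.0])]
[0.7, 0.0] [(160, [-5.0, 37.0, 69.0, -0.0, 74.0, -75.0]), (-20, [-5.0, 37.0, 69.0, -0.0, 74.0, 105.0]), (70, [-5.0, 37.0, 69.0, -0.0, 74.0, 15.0]), (-110, [-5.0, 37.0, 69.0, -0.0, 74.0, -165.0])]
```

```bash
python3 - <<'E'
from h import *
im1,_=look([.588,.022],np.radians(161),"cop1",.15)
im2,_=look([.489,.20],np.radians(161),"jig1",.17)
cv2.imwrite("pics/m1.png",np.vstack([im1[:260],im2[:260]])[:,:,::-1]); print(arm.current_t())
E
```

```text
4.2833
```

View pics/m1.png

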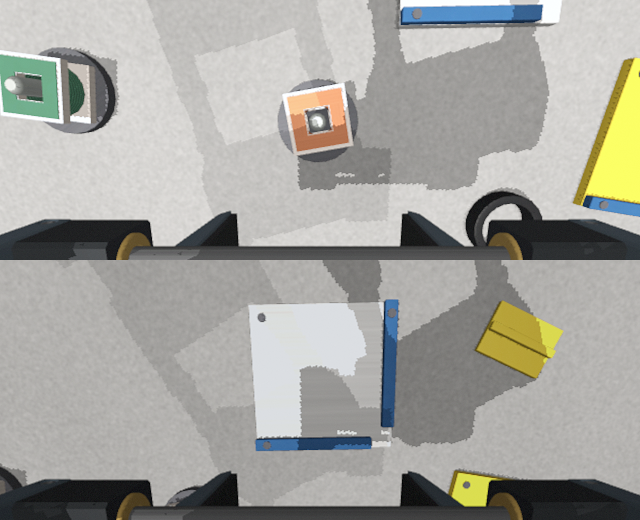

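Top half: the copper label is at (318,120) with the post in its bore. Bottom half: jig bed with the +x rail below at about (313,183) and the +y rail on the right at about (391,103), both clear. Next I'll extract exact poses from the colour masks.

```bash
cat > meas.py <<'E'
from h import *
def load(n): return cv2.imread(f"pics/{n}.png"),np.load(f"pics/{n}.npz")
def square(n,z=.052):
    im,cal=load(n); hsv=cv2.cvtColor(im,cv2.COLOR_BGR2HSV)
    m=cv2.inRange(hsv,(4,90,60),(18,255,255)); m[230:]=0
    c=max(cv2.findContours(m,cv2.RETR_EXTERNAL,cv2.CHAIN_APPROX_NONE)[0],key=cv2.contourArea)
    b=cast(cal,cv2.boxPoints(cv2.minAreaRect(c)),z)
    e=b[1]-b[0]
    return b.mean(0)[:2],np.degrees(np.arctan2(e[1],e[0]))%90,np.linalg.norm(np.diff(b,axis=0),axis=1)
def line(p):
    vx,vy,x,y=cv2.fitLine(np.float32(p),cv2.DIST_HUBER,0,.001,.001).ravel(); d=np.array([vx,vy]); return np.array([x,y]),d
def jig(n):
    im,cal=load(n); hsv=cv2.cvtColor(im,cv2.COLOR_BGR2HSV)
    m=cv2.inRange(hsv,(98,120,40),(118,255,255)); m[205:]=0
    _,lab,st,cen=cv2.connectedComponentsWithStats(m)
    ids=[i for i in range(1,len(st)) if st[i,4]>600]; out={}
    for i in ids:
        r,c=np.where(lab==i); v=st[i,3]>st[i,2]
        a,b=(r,c) if v else (c,r)
        ks=np.arange(a.min()+5,a.max()-4)
        for nm,f,z,o in (("in",np.min,.012,-.5),("out",np.max,.022,.5)):
            q=np.array([f(b[a==k]) for k in ks])+o
            uv=np.c_[q,ks] if v else np.c_[ks,q]
            out["yx"[not v]+nm]=line(cast(cal,uv,z)[:,:2])
    return out
E
python3 - <<'E'
from meas import *
print(square("cop1"))
o=jig("jig1")
for k,(p,d) in o.items(): print(k,p.round(4),np.degrees(np.arctan2(d[1],d[0])).round(2))
def X(a,b):
    t=np.linalg.solve(np.c_[a[1],-b[1]],b[0]-a[0]); return a[0]+t[0]*a[1]
print("corner in",X(o["xin"],o["yin"]),"out",X(o["xout"],o["yout"]))
E
```

```text
(array([0.58633092, 0.02154187]), np.float64(80.59267123639286), array([0.04284192, 0.04315133, 0.04450776]))
yin [0.4931 0.2635] -17.83
yout [0.4974 0.2728] -18.15
xin [0.5438 0.1843] 72.08
xout [0.5479 0.1644] 72.03
corner in [0.5622004 0.2412771] out [0.5748244  0.24742582]
```

```bash
python3 - <<'E'
from h import *
p=[.5863,.0215]; R=down(np.radians(170.6))
arm.grip(.09)
arm.move_to([*p,.12],R); arm.move_l([*p,.026],feed=.08)
print(arm.current_ee_pos(),arm.current_force())
arm.grip(.04); arm.sleep(.2)
print(arm.current_width(),arm.current_grasp_force(),arm.current_force())
arm.move_l([*p,.110],feed=.06); arm.sleep(.3)
print(arm.current_width(),arm.current_grasp_force(),arm.current_force(),arm.current_t())
im=np.vstack([arm.snapshot("side")[60:360],arm.snapshot("wrist")[100:]]); cv2.imwrite("pics/lift.png",im[:,:,::-1])
E
```

```text
[0.58664045 0.0214915  0.02646176] [-1.4035498  -0.29449011 -0.06726272]
0.04951810942556085 29.99589018523693 [-0.40993228 -0.68282615  0.82406494]
0.049717797127797114 29.996434450149536 [0.53115401 0.39310458 0.00647078] 9.2833
```

View pics/lift.png

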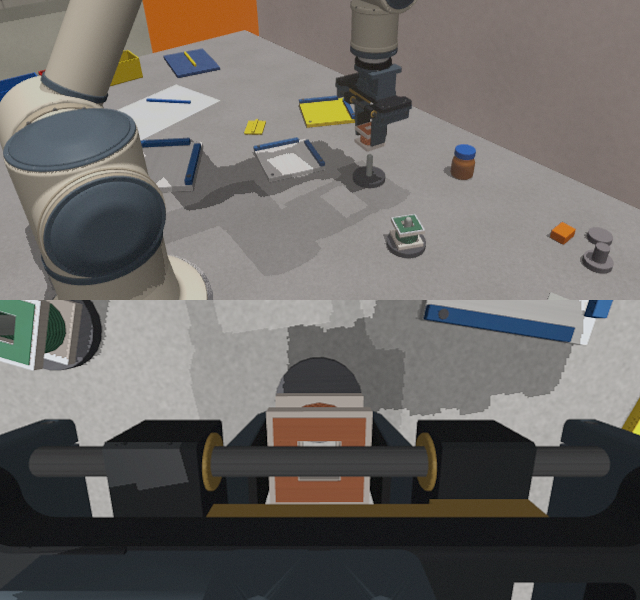

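The bobbin is held upright and level, clear of the post (side view (370,135), post tip at (369,155)). Next I'll carry it over the jig and lower with force guards.

```bash
cat >> h.py <<'E'
Y=np.radians(-17.95); EX=np.array([np.cos(Y),np.sin(Y),0]); EY=np.array([-np.sin(Y),np.cos(Y),0]); EZ=np.array([0,0,1.])
C=np.array([.5622,.2413,0]); RJ=down(Y+np.pi)
def force(n=8):
    f=[]
    for _ in range(n): f.append(arm.current_force()); arm.sleep(.02)
    f=np.mean(f,0); return np.array([f@EX,f@EY,f[2]])
def local(p=None):
    d=np.array(arm.current_ee_pos() if p is None else p)-C; return np.array([d@EX,d@EY,d[2]])
def guard(t,d,i,stop,f0,step=.0005,nmax=40):
    "step target t along d until force component i has changed by stop"
    for k in range(nmax):
        t=t+d*step; arm.move_l(t,RJ,feed=.02); f=force(5)-f0
        if abs(f[i])>stop: break
    print(k+1,"target",(local(t)*1e3).round(1),"at",(local()*1e3).round(1),"F",f.round(1),"t",round(arm.current_t(),1))
    return t
E
python3 - <<'E'
from h import *
t=C-.037*EX-.037*EY
arm.move_l(t+[0,0,.110],RJ,feed=.15)
arm.move_l(t+[0,0,.031],RJ,feed=.08); arm.sleep(.3)
f0=force(15); print(f0)
t=guard(t+[0,0,.031],-EZ,2,2.5,f0,nmax=14)
np.savez("st.npz",t=t,f0=f0)
cv2.imwrite("pics/place.png",arm.snapshot("side")[150:330,180:400][:,:,::-1].repeat(3,0).repeat(3,1)); print(arm.current_width())
E
```

```text
[ 0.04591841 -0.00930446 -1.406316  ]
11 target [-37.  -37.   25.5] at [-37. -37.  26.] F [-2.4 -1.5 11.8] t 16.3
0.050078359300092426
```

View pics/place.png

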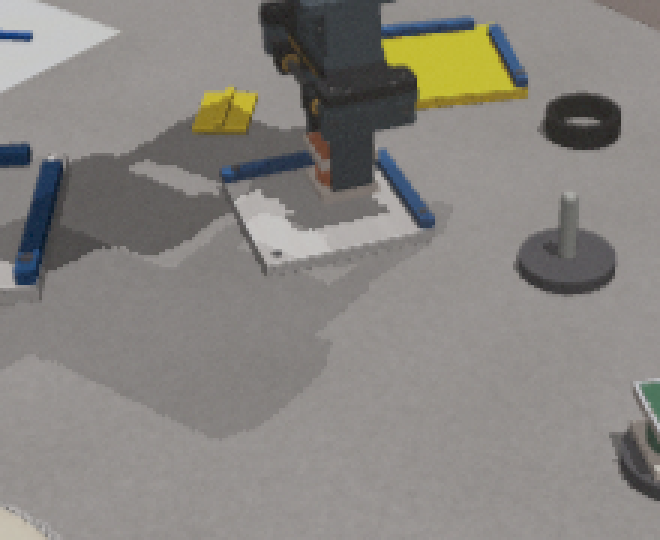

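The bobbin stands on the bed in the jig, near the corner and clear of the rails. The vertical stiffness is about 20 N/mm, so I'll ease up slightly and then seat it against each rail in fine steps.

```bash
python3 - <<'E'
from h import *
s=np.load("st.npz"); t=s["t"]+.0005*EZ; f0=s["f0"]
arm.move_l(t,RJ,feed=.02); print(force()-f0)
t=t+.007*EX+.007*EY; arm.move_l(t,RJ,feed=.04); arm.sleep(.2); print(local()*1e3,force()-f0)
t=guard(t,EY,1,3,f0,.0004,28)
t=guard(t,EX,0,3,f0,.0004,28)
np.savez("st.npz",t=t,f0=f0); print(arm.current_width(),arm.current_grasp_force())
E
```

```text
[-0.49244582 -0.72704156  3.98952561]
[-29.96914062 -30.00193152  26.00937569] [1.09485785 0.95138837 2.5105606 ]
2 target [-30.  -29.2  26. ] at [-30.1 -29.4  26. ] F [ 0.6 -3.8  6.4] t 18.1
2 target [-29.2 -29.2  26. ] at [-30.1 -29.4  26. ] F [-4.6 -2.2 10. ] t 18.8
0.04989277174641145 29.99625228345394
```

```bash
python3 - <<'E'
from h import *
s=np.load("st.npz"); t=s["t"]; f0=s["f0"]
t=t+.0010*EZ; arm.move_l(t,RJ,feed=.02); arm.sleep(.2); print(local()*1e3,force()-f0)
t=t-.001*EY-.001*EX; arm.move_l(t,RJ,feed=.02); arm.sleep(.2); print(local()*1e3,force()-f0)
t=guard(t,EY,1,4,f0,.0004,20)
t=guard(t,EX,0,4,f0,.0004,20)
np.savez("st.npz",t=t,f0=f0)
cv2.imwrite("pics/push.png",cv2.resize(arm.snapshot("scene")[140:230,270:390],None,fx=6,fy=6,interpolation=cv2.INTER_CUBIC)[:,:,::-1])
E
```

```text
[-29.23724508 -29.15217363  26.87640229] [ 0.00207033 -0.13573341  0.16441463]
[-30.17365307 -30.17437244  27.02869737] [0.0894957  0.26762551 0.16879245]
13 target [-30.2 -25.   27. ] at [-30.3 -25.5  27. ] F [ 0.7 -6.1  2.4] t 24.3
14 target [-24.6 -25.   27. ] at [-25.7 -25.5  26.7] F [-5.1 -3.6  1.4] t 28.9
```

View pics/push.png

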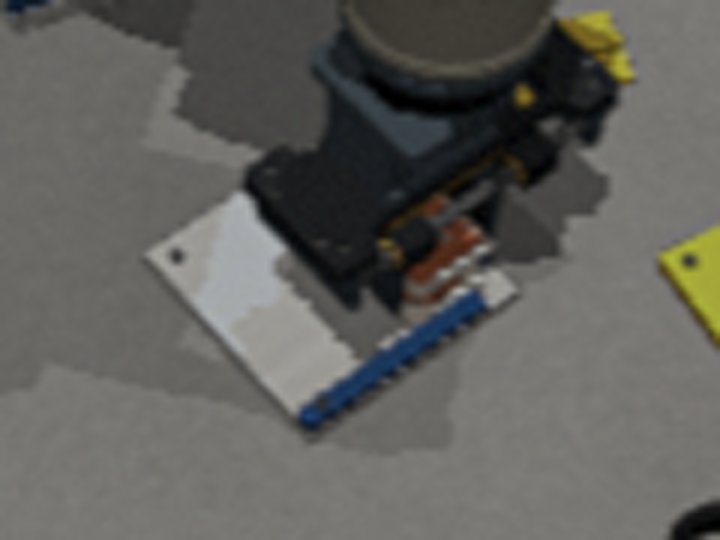

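The earlier stop was friction from pressing down. With the load taken off, the bobbin slid to both rails at (-25.7,-25.5) mm from the corner, and the picture shows the flange edge along the +x rail at (440,300). I'll lower it gently and firm up the push.

```bash
python3 - <<'E'
from h import *
s=np.load("st.npz"); t=s["t"]; f0=s["f0"]
print(force()-f0)
t=guard(t,-EZ,2,4,f0,.0002,6)
t=guard(t,EY,1,9,f0,.0002,10)
t=guard(t,EX,0,9,f0,.0002,10)
t=guard(t,EY,1,8,f0,.0002,6)
np.savez("st.npz",t=t,f0=f0)
arm.sleep(.5); print(local()*1e3,force(15)-f0,arm.current_width(),arm.current_grasp_force())
R=arm.current_tool_rot(); print(np.degrees([np.arccos(-R[2,2]),np.arctan2(R[1,0],R[0,0])]))
cv2.imwrite("pics/fin_s.png",arm.snapshot("side")[:,:,::-1]);w=arm.snapshot("wrist"); cv2.imwrite("pics/fin_w.png",w[:,:,::-1])
a=cv2.resize(cv2.imread("pics/fin_s.png")[200:260,240:340],(500,300),interpolation=cv2.INTER_CUBIC)
cv2.imwrite("pics/fin.png",np.vstack([a,cv2.resize(cv2.imread("pics/fin_w.png")[80:230,220:470],(500,300))]))
E
```

```text
[-5.0795621  -3.56442287  1.42199258]
2 target [-24.6 -25.   26.6] at [-25.7 -25.5  26.4] F [-5.6 -4.1  4.3] t 29.8
4 target [-24.6 -24.2  26.6] at [-25.8 -25.4  26.4] F [-4.3 -9.6  5.9] t 31.1
5 target [-23.6 -24.2  26.6] at [-25.6 -25.5  26.3] F [-9.3 -8.4  9.3] t 32.8
1 target [-23.6 -24.   26.6] at [-25.6 -25.5  26.3] F [ -9.3 -10.2   9.6] t 33.1
[-25.65153974 -25.48337461  26.31432399] [-9.10771812 -9.78999345  9.58779485] 0.04953357524882897 29.99857686460018
[  0.26630369 162.04693468]
```

View pics/fin.png

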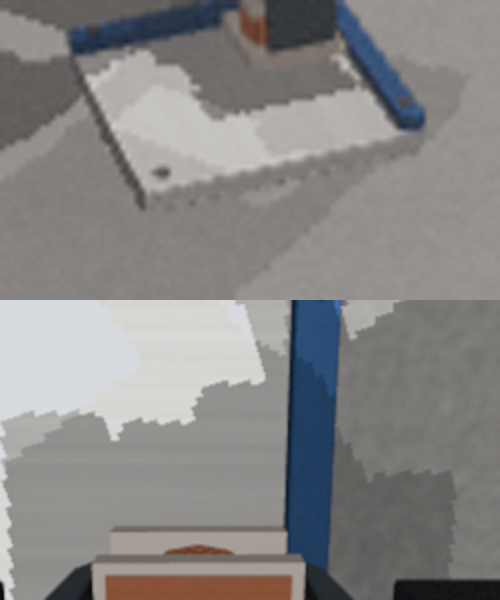

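Both rails carry load (-9.1, -9.8 N). As a last check, I'll compare the held bobbin's flange edges with the lifted view to rule out tilt.

```bash
python3 - <<'E'
import cv2,numpy as np
a=cv2.imread("pics/lift.png")[300:,:]; b=cv2.imread("pics/fin_w.png")[100:]
for n,i in (("lift",a),("fin",b)):
    for lo,hi in ((285,298),(340,352)):
        print(n,lo,[(100+r,*i[r,lo:hi].mean(0).astype(int)) for r in range(88,124)] if 0 else [int(v) for v in i[86:126,lo:hi,0].mean(1)],[int(v) for v in i[86:126,lo:hi,2].mean(1)])
E
```

```text
lift 285 [58, 58, 59, 59, 57, 57, 54, 93, 100, 96, 140, 151, 151, 150, 150, 151, 150, 150, 151, 151, 153, 117, 97, 99, 97, 119, 146, 151, 150, 150, 153, 117, 66, 53, 55, 56, 56, 56, 56, 54] [55, 55, 56, 57, 54, 54, 50, 103, 112, 108, 154, 166, 165, 164, 165, 165, 165, 165, 165, 165, 168, 130, 108, 110, 109, 132, 160, 165, 164, 165, 166, 140, 132, 136, 136, 136, 136, 136, 136, 133]
lift 340 [58, 58, 59, 57, 57, 56, 54, 92, 100, 96, 143, 152, 150, 150, 150, 150, 150, 151, 150, 151, 153, 117, 97, 99, 96, 130, 148, 150, 150, 150, 154, 118, 67, 54, 55, 56, 56, 56, 56, 54] [55, 56, 56, 54, 54, 53, 50, 103, 112, 107, 157, 167, 165, 165, 165, 165, 165, 165, 165, 166, 168, 130, 109, 110, 108, 144, 163, 165, 164, 165, 167, 140, 132, 136, 136, 136, 136, 137, 136, 134]
fin 285 [142, 142, 142, 142, 141, 142, 136, 109, 98, 100, 143, 152, 151, 151, 150, 150, 151, 151, 151, 151, 153, 117, 98, 100, 99, 119, 146, 151, 150, 151, 154, 118, 67, 54, 56, 56, 56, 56, 55, 54] [145, 145, 145, 145, 144, 145, 140, 118, 109, 111, 157, 167, 165, 165, 165, 165, 165, 165, 165, 165, 168, 130, 109, 110, 109, 132, 160, 166, 165, 165, 166, 140, 132, 136, 136, 136, 136, 137, 136, 134]
fin 340 [141, 140, 141, 140, 140, 140, 134, 109, 98, 108, 145, 152, 151, 150, 151, 150, 150, 151, 150, 151, 147, 114, 99, 100, 97, 131, 149, 150, 150, 150, 154, 118, 67, 54, 56, 55, 56, 56, 54, 55] [144, 143, 144, 144, 144, 143, 138, 117, 109, 120, 159, 167, 165, 165, 165, 165, 165, 165, 164, 165, 162, 127, 109, 110, 108, 144, 163, 165, 164, 165, 167, 140, 133, 136, 136, 135, 136, 137, 136, 134]
```

```bash
python3 - <<'E'
import cv2,numpy as np
a=cv2.imread("pics/lift.png")[300:460,240:400]; b=cv2.imread("pics/fin_w.png")[100:260,240:400]
cv2.imwrite("pics/cmp.png",cv2.resize(np.hstack([a,b])[70:],None,fx=2.5,fy=4,interpolation=cv2.INTER_CUBIC))
E
```

```text
(no output)
```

View pics/cmp.png

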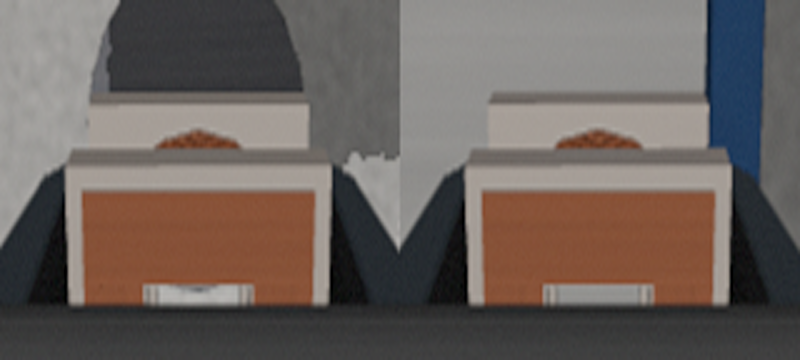

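The flange edges match the lifted view to the pixel, so the bobbin has not tilted or slipped in the grip. Its lower flange lies flush along the blue +y rail, so I'm handing the job in.

```bash
python3 - <<'E'
from h import *
print(force()-np.load("st.npz")["f0"],arm.current_t()); print(arm.sign_off())
E
```

```text
[-9.02381573 -9.62017491  9.595219  ] 34.1083
the job is handed in; nothing more can be done
None
```

The job is handed in at 34 s: the copper bobbin stands upright on the bed of the small white jig, still gripped and pressed into the corner with about 9 N toward each blue rail, by the wrist force reading. The hand-in gave no verdict.

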